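Hang the weld gauge on the catch hook inside the gauge cabinet

TASK

Take the weld gauge by its black handle out of the wooden stand, pass it down through the opening in the top of the grey cabinet without touching the cabinet's top, and hang it by its crossbar on the hook inside. Press it down gently until the crossbar has snapped past the spring roller and lies at the bottom of the hook, then let go. Leave the loose things on the table alone.

Things in the scene. Friction and masses are not known exactly. Their poses are not given: they have to be found in the camera images.
- gauge_grip (a point): centre of the gauge's black handle, 14 mm (x) by 24 mm (y), 50 mm tall. Axes of the gauge: z up along it, y across its 50 mm width, x through its thickness. This point is 177 mm above the gauge's foot, 25 mm under its top and 100 mm straight above the crossbar's centre; the handle begins 75 mm above the crossbar's centre
- gauge_bar (a point): centre of the gauge's round crossbar: 10 mm diameter, along y, between two side straps (7 mm wide, 6 mm thick, 36 mm clear between them). Below it a window 56 mm high, for the hook; above it a window 63 mm high, for the roller. It is 77 mm above the gauge's foot. Axes as gauge_grip
- gauge: the weld gauge, an upright flat steel frame 50 mm wide and 202 mm tall, about 0.16 kg, alike front and back, so either side may face the hook; at the bottom a foot plate 50 mm (y) x 10 mm (x) x 16 mm high. Origin: centre of the foot's underside; axes as gauge_grip
- stand: fixed wooden block 50 x 100 x 26 mm with a slot 14 x 54 mm, 18 mm deep, open at the top, in which the gauge's foot stands upright at the start, on the slot's floor 8 mm above the table; origin at the centre of its underside, axes as the gauge
- cabinet: fixed grey steel cabinet, 160 mm tall, 220 mm (x) by 240 mm (y), from 70 mm on the -x to 150 mm on the +x side of its origin, which is on the table straight below the opening's centre. It carries the hook bracket, an upright plate facing -x with a hook. Bracket and gauge must not bear more than 20 N on each other
- frame: the cabinet's top: a 4 mm thick sheet with an opening 80 mm (x) by 72 mm (y); on its +x side, from 47 to 142 mm from the opening's centre, the hatch lies folded back flat, 6 mm high. Origin at the opening's centre on the top face; axes as the cabinet. Neither gauge nor robot may touch it
- hook_mid (a point): where the centre of the hung crossbar would be at the bracket's middle setting, 62 mm below the opening's top face and 12 mm to +x of its centre; axes as the cabinet. The bracket is clamped anew each time, up to 12 mm higher or lower and up to 10 mm to +x or -x, which is NOT measured here: feel for the plate and then for the ledge
- hook_plate (a point): middle setting of the bracket's plate face (same unmeasured shift), at the hung crossbar's height, 8 mm to +x of hook_mid. The plate, 30 mm wide, rises 50 mm above this point. 5 mm below this point a ledge 14 mm wide (y), 8 mm thick, juts to -x; 13 mm out from the plate it ends in an upturned lip, 6 mm thick, its top 13 mm above the ledge
- latch (a joint): how far the black spring roller is pushed back, m: 0 out, 0.003 to 0.006 as the bar passes, 0.001 to 0.004 with the bar home, held below it. The roller, 20 mm across, 14 mm wide, turns freely, juts 6 mm from the plate over the throat between plate and lip, its axis 12 mm above the ledge. The bar passes it under 3 to 9 N downwards, anywhere in the throat
- seat (a joint): small black plunger in the ledge, 8 mm wide, standing 2.5 mm proud of it on a weak spring (under 0.5 N): 0 m when out, 0.0025 when the crossbar lies on the ledge and presses it in
- hammer: loose hammer lying on the table, origin under its middle; leave alone
- angle_iron: loose offcut of steel angle, 130 x 40 x 40 mm, origin under its middle; leave alone
- nozzle: loose turned steel nozzle, 48 mm across, 75 mm tall, origin under its middle; leave alone
Not all that is in view belongs to the job. What is shaped like the gauge but orange, pink or red is not meant.

How it is judged:
By the outcome, as a careful person would: the job done as asked, in the order asked, and still so for the second after the job is handed in, with the robot touching nothing.
It also fails if it takes over 53 s, if anything falls off the work surface, if the arm or the gripper's body presses on something with over 40 N, if the wrist force passes 120 N, or if a joint passes its speed limit or range.

ROBOT

A 6-joint arm with a two-finger parallel gripper is mounted at the origin on the work surface. World frame = base frame: x ahead of the robot, y to its left, z up, the work surface at z = 0. Lengths are in m, angles in rad, forces in N, time in s.
With the tool pointing down it reaches from about 0.375 to 0.9 m from the base axis. Payload 3.1 kg.
Tool frame: the origin (TCP) lies between the finger pads; the fingertips stand 22 mm ahead of it and the grasp point (between the pads) lies 3 mm ahead of it; z points along the fingers, y is the line along which they close (so a half turn about z gives the same grasp; the last joint's range is limited). The gripper opens to 87 mm and grips with 3 to 60 N. Pads are 19 mm wide; open, the fingers measure 117 mm over their backs; the gripper's body (75 mm by 190 mm) begins 51 mm behind the grasp point.
Start: joints at [1.167, 0.527, 1.433, -0, 1.181, -0.178], TCP at [0.14, 0.609, 0.245] pointing down, gripper open.
Joint ranges: [-3.08, 3.08], [-0.75, 2.2], [0.22, 2.44], [-1.43, 4.57], [0, 2.65], [-2.85, 2.85]. Speed limits (rad/s): [2.79, 2.79, 3.14, 3.14, 3.14, 3.14].

INTERFACE

Orientations are given as a unit quaternion [x, y, z, w].
In Python, from rig import robot gives the robot as it stands.
- The arm moves only by the tool move_arm, never from a script. Its argument "series" is text: rows parted by semicolons, each of 6 numbers parted by spaces: the shift along the tool's x, y, z in mm, then the turn, a rotation vector about the tool's x, y, z in degrees. In form: dx dy dz ax ay az; .... A call has 1 to 8 rows; each row is the pose to reach, as a shift and turn from the pose commanded when the call began, along the tool's axes at that moment; what a row does not reach only later rows make up. A row lasts 1/12 s, in which the tool goes at most 41.7 mm and 7.16 degrees, less where a joint would pass 70% of its speed; a pose out of reach is approached as far as the arm can. A call with a gripper value outside its range is refused whole. "jaw" is the opening, from 0 (shut) to 1 (fully open), set as the call begins (left out, the last holds). The fingers move at their own pace and stop on an object; "newtons" is the grip in N (left out, the last holds). Time passes only in rows, so rows that repeat a pose let the fingers close. It gives the time, the measured TCP pose, the force, the opening and the grip force at its end, in the units of the state.
- robot.get_obs(): the state, without advancing time (a new reading comes with each control period).
- robot.camera(name): name is "side" or "top"; returns a dict with "img" (480x640x3 uint8, red, green, blue), "mtx" (3x3 intrinsics, pixels), "world_to_cam" (4x4, takes a point from world to camera coordinates). Camera axes: x right, y down, z forward; pixel columns grow to the right and rows downward; lengths in m; the calibration is good to about 2 mm. A picture is of the moment at which its call begins. There is no depth.
- robot.hand_in(): hands the job in; it is judged then, once.
Trained networks look in a picture, given as the dict that the camera call returned (one of the last four; its "shot" number tells which), for a name from the list of things; names that differ only in an ending like _2 or _b are one class to them, and where a whole thing is asked for, a point or a joint stands for the part that bears it (a point fixed in the world has none). Each returns a list of dicts, best first, with "p" (0 to 1); they miss things now and then, are a little off and sometimes report something else, mostly with a low value. They report only what shows in the picture. A call takes as long as a camera call. They do not tell look-alikes from the thing itself.
- robot.search_frame(picture, thing): "xyz" ([x, y, z] in m, in world coordinates, good to about 4 mm: the middle of the surface that is visible of it).
- robot.tip_of(picture, thing): "xyz" ([x, y, z] in m, in world coordinates, good to about 4 mm: a listed point, or the origin of a listed thing).
The state is a dict: "time": time; "q": joint angles; "joint_velocities": joint speeds; "joint_torque": joint torques, N m; "position": TCP position; "tool_rot": TCP orientation; "ft_force": force on the tool from outside, world axes, zero at the start; "moment": the same for the moment, N m; "grip_width": finger opening in m; "grip_force": force on a finger pad.
Only numpy, scipy, OpenCV 4.12 (cv2) and the standard library are available. Lean on these libraries where they do the work, as an engineer would, in place of code of your own. Each camera call takes 0.05 s, during which the arm holds its last target. There are 200 camera calls.

## Working session

There is one attempt and no reset: what is moved stays moved. The work goes in short steps, Python scripts to look and compute and a tool call to move; the robot and the scene stay as the last step left them, time stands still between calls to the robot, and variables do not carry over. Pictures are saved under pics/ and viewed, at most 10 in all, crops included, and the job is handed in when it is done.

Besides the shell and the picture viewer there is one more tool, called after "Request:" as a command line: name --argument value ..., lists and objects as JSON in quotes. move_arm: Moves the arm, as the interface text tells. Its arguments: {"type":"object","properties":{"series":{"type":"string"},"jaw":{"type":"number"},"newtons":{"type":"number"}},"required":["series"]}

```bash
mkdir -p pics
cat > h.py <<'E'
from rig import robot
import cv2,numpy as np
from scipy.spatial.transform import Rotation as R
def shot(n,save=None):
    p=robot.camera(n)
    if save: cv2.imwrite(f'pics/{save}.png',p['img'][:,:,::-1])
    return p
def px(p,X):
    c=p['world_to_cam']@np.r_[X,1]; u=p['mtx']@c[:3]; return np.round(u[:2]/u[2]).astype(int)
def rel(X):
    """world point -> tool-frame shift mm from TCP"""
    o=robot.get_obs(); return R.from_quat(o['tool_rot']).inv().apply(np.array(X)-o['position'])*1000
E
python3 - <<'E'
from h import *
for n in('side','top'):
    p=shot(n,n+'0')
    for t in('gauge','gauge_grip','gauge_bar','stand','frame','hook_mid','hook_plate','cabinet'):
        print(n,t,[(np.round(d['xyz'],3).tolist(),round(d['p'],2),px(p,d['xyz']).tolist()) for d in robot.tip_of(p,t)[:3]])
o=robot.get_obs();print(o['time'],o['position'],R.from_quat(o['tool_rot']).as_matrix().round(3))
E
```

```text
side gauge [([0.522, 0.201, 0.008], 0.78, [304, 363]), ([0.619, 0.198, -0.001], 0.62, [259, 346]), ([0.435, 0.164, -0.0], 0.59, [354, 365])]
side gauge_grip [([0.614, 0.197, 0.18], 0.94, [251, 293]), ([0.432, 0.162, 0.176], 0.75, [358, 314]), ([0.525, 0.205, 0.184], 0.64, [296, 313])]
side gauge_bar [([0.618, 0.194, 0.079], 0.89, [256, 323]), ([0.44, 0.168, 0.076], 0.85, [351, 346]), ([0.52, 0.202, 0.084], 0.64, [303, 343])]
side stand [([0.521, 0.205, 0.004], 0.69, [304, 366]), ([0.525, 0.203, 0.183], 0.59, [297, 312])]
side frame [([0.512, -0.276, 0.16], 0.61, [400, 147])]
side hook_mid [([0.526, -0.272, 0.099], 0.69, [391, 167]), ([0.692, 0.27, -0.001], 0.63, [208, 363])]
side hook_plate [([0.537, -0.277, 0.102], 0.95, [388, 163])]
side cabinet [([0.515, -0.271, 0.003], 0.83, [393, 199])]
top gauge [([0.442, 0.167, -0.003], 0.96, [246, 319]), ([0.524, 0.206, 0.006], 0.93, [225, 278]), ([0.613, 0.197, -0.002], 0.89, [232, 234])]
top gauge_grip [([0.615, 0.192, 0.175], 0.94, [215, 210]), ([0.416, 0.261, 0.176], 0.88, [169, 333]), ([0.435, 0.164, 0.176], 0.8, [231, 319])]
top gauge_bar [([0.521, 0.206, 0.083], 0.97, [217, 274]), ([0.421, 0.262, 0.083], 0.86, [184, 331]), ([0.614, 0.196, 0.075], 0.77, [224, 225])]
top stand [([0.522, 0.204, -0.003], 0.89, [227, 279])]
top frame [([0.523, 0.21, 0.005], 0.19, [224, 278])]
top hook_mid [([0.526, -0.274, 0.099], 0.57, [486, 264])]
top hook_plate [([0.52, 0.203, 0.079], 0.72, [219, 275]), ([0.535, -0.272, 0.101], 0.71, [484, 259])]
top cabinet [([0.519, -0.274, -0.0], 0.6, [470, 276])]
0.9 [0.13988634 0.60911974 0.24457456] [[-0.975  0.224  0.   ]
 [ 0.224  0.975  0.   ]
 [-0.     0.    -1.   ]]
```

View pics/side0.png

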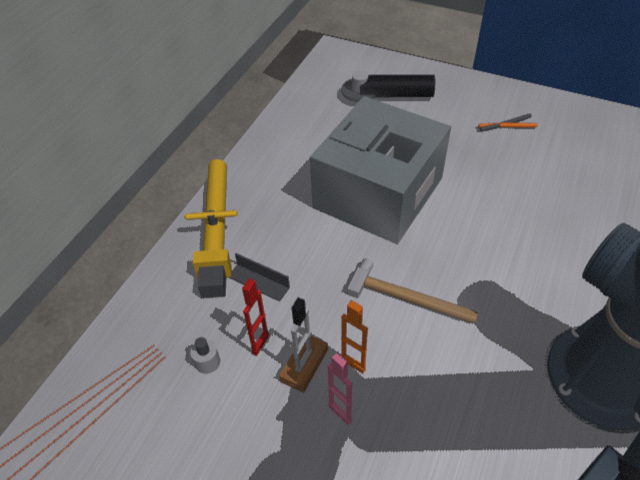

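View pics/top0.png

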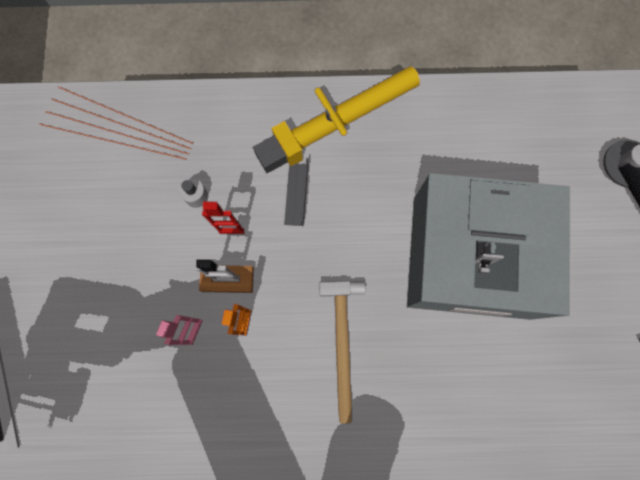

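The black-handled gauge stands at about (300,313) in the side view and (207,266) in the top view. The red, orange and pink ones are look-alikes. The cabinet opening is at about (497,265) in the top view, with the hook visible inside. I'll rectify the top view onto known heights to get the yaws.

```bash
cat >> h.py <<'E'
def rect(p,c,z,half=.08,s=400):
    """orthophoto at height z, up=+x, left=+y"""
    w=[np.array([c[0]+a*half,c[1]+b*half,z]) for a,b in((1,1),(1,-1),(-1,-1),(-1,1))]
    def f(X):
        k=p['world_to_cam']@np.r_[X,1];u=p['mtx']@k[:3];return u[:2]/u[2]
    H=cv2.getPerspectiveTransform(np.float32([f(X) for X in w]),np.float32([[0,0],[s,0],[s,s],[0,s]]))
    return cv2.warpPerspective(p['img'],H,(s,s),flags=cv2.INTER_CUBIC)[:,:,::-1]
E
python3 - <<'E'
from h import *
p=shot('top')
a=rect(p,(.522,.204),.026); b=rect(p,(.514,-.274),.16)
m=np.hstack([a,b]); cv2.imwrite('pics/m.png',m)
hsv=cv2.cvtColor(a,cv2.COLOR_BGR2HSV); mk=cv2.inRange(hsv,(5,110,60),(22,255,255))
for nm,img,mk,c in(('stand',a,mk,(.522,.204)),('open',b,cv2.inRange(cv2.cvtColor(b,cv2.COLOR_BGR2GRAY),0,66),(.514,-.274))):
    for k in sorted(cv2.findContours(mk,0,2)[0],key=cv2.contourArea)[-2:]:
        r=cv2.minAreaRect(k); print(nm,c[0]+(200-r[0][1])*.0004,c[1]+(200-r[0][0])*.0004,np.array(r[1])*.4,r[2])
E
```

```text
stand 0.457 0.18059999999999998 [29.2 54.8] 90.0
stand 0.520056689453125 0.2013482421875 [101.54631348  50.25021667] 2.1529626846313477
open 0.5194 -0.25420000000000004 [12.4 16.4] 90.0
open 0.541248779296875 -0.2521609802246094 [23.80903778 28.31464233] 6.340191841125488
```

View pics/m.png

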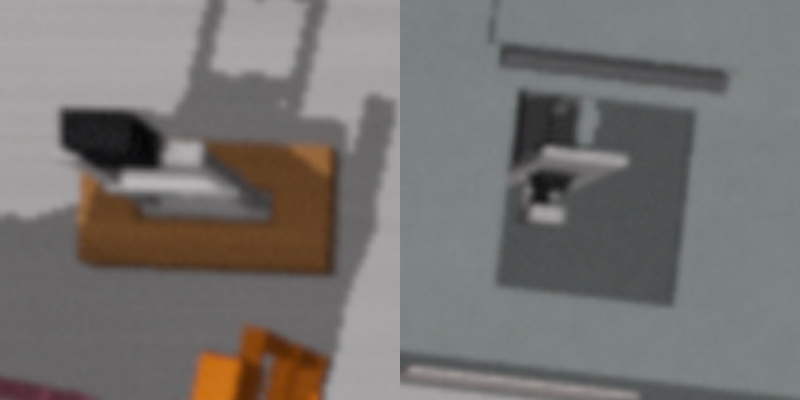

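Request:
move_arm --series "0 0 -55 0 0 0; -462 -311 -55 0 0 79.2; -462 -311 -55 0 0 79.2; -462 -311 -55 0 0 79.2; -462 -311 -55 0 0 79.2; -462 -311 -55 0 0 79.2; -462 -311 -55 0 0 79.2; -462 -311 -55 0 0 79.2" --jaw 0.7

```text
time: 1.62
position: [0.3402, 0.3947, 0.2935]
tool_rot: [0.526, 0.851, 0.0, 0.0]
ft_force: [0.1, 1.1, 0.8]
grip_width: 0.0615
grip_force: 0.0
```

```bash
cat > g.py <<'E'
from h import *
import sys
a=sys.argv
T=np.array([float(v) for v in a[1:4]]);yaw=float(a[4])  # tool y yaw deg
o=robot.get_obs();M=R.from_quat(o['tool_rot']).as_matrix()
y=np.r_[np.cos(np.radians(yaw)),np.sin(np.radians(yaw)),0];z=np.r_[0,0,-1.]
D=np.c_[np.cross(y,z),y,z]
print(o['time'],o['position'].round(4),'F',np.round(o['ft_force'],1),'w',o['grip_width'],'shift',(M.T@(T-o['position'])*1000).round(1),'rot',np.degrees(R.from_matrix(M.T@D).as_rotvec()).round(2),'q',np.round(o['q'],2))
E
python3 g.py .521 .2025 .30 -2.15
python3 - <<'E'
from h import *
p=shot('top')
c=np.array([.515,-.2725,.16]);t=np.radians(-6.6);ex=np.r_[np.cos(t),np.sin(t),0];ey=np.r_[-np.sin(t),np.cos(t),0]
W=p['world_to_cam'];C=-W[:3,:3].T@W[:3,3]
P=np.array([.5084,-.2524,.16]);s=np.dot(c-C,ey)/np.dot(P-C,ey);X=C+s*(P-C)
print('lip top',X,'in cab',(X-c)@ex*1000,(X[2]-.16)*1000,'nominal',12+8-16,-62+8)
E
```

```text
1.6167 [0.3402 0.3947 0.2935] F [0.1 1.1 0.8] w 0.06148145301243351 shift [-252.8   75.6   -6.5] rot [ 4.000e-02 -2.000e-02  2.874e+01] q [0.64 0.33 1.63 0.   1.18 0.18]
lip top [ 0.51692499 -0.27272273  0.09652688] in cab 1.9378309898882808 -63.473122633065124 nominal 4 -54
```

Request:
move_arm --series "-253 76 -7 0 0 28.7; -253 76 -7 0 0 28.7; -253 76 -7 0 0 28.7; -253 76 -7 0 0 28.7; -253 76 -7 0 0 28.7; -253 76 -7 0 0 28.7; -253 76 -7 0 0 28.7; -253 76 -7 0 0 28.7"

```text
time: 2.33
position: [0.5246, 0.2025, 0.3003]
tool_rot: [0.72, 0.694, 0.001, 0.001]
ft_force: [-0.1, -0.4, -0.1]
grip_width: 0.061
grip_force: 0.0
```

```bash
python3 g.py .521 .2025 .195 -2.15
python3 - <<'E'
from h import *
for n in('side','top'):
    p=shot(n,n+'1')
    for t in('gauge_grip','gauge_bar'):
        print(n,t,[(np.round(d['xyz'],3).tolist(),round(d['p'],2)) for d in robot.tip_of(p,t)[:4]])
s=cv2.imread('pics/side1.png')[220:400,210:390];t=cv2.imread('pics/top1.png')[180:360,130:310]
cv2.imwrite('pics/c1.png',cv2.resize(np.hstack([s,t]),None,fx=2.2,fy=2.2,interpolation=2))
E
```

```text
2.3333 [0.5246 0.2025 0.3003] F [-0.1 -0.4 -0.1] w 0.06102076317705516 shift [-1.000e-01 -3.800e+00  1.052e+02] rot [0.12 0.02 0.12] q [ 0.17  0.38  1.53 -0.    1.23  0.21]
side gauge_grip [([0.524, 0.205, 0.183], 0.91), ([0.437, 0.164, 0.176], 0.89), ([0.615, 0.195, 0.184], 0.84), ([0.42, 0.266, 0.175], 0.56)]
side gauge_bar [([0.618, 0.197, 0.079], 0.95), ([0.426, 0.268, 0.073], 0.89), ([0.439, 0.167, 0.078], 0.65)]
top gauge_grip [([0.434, 0.163, 0.177], 0.88), ([0.417, 0.26, 0.177], 0.81), ([0.619, 0.193, 0.176], 0.72), ([0.52, 0.203, 0.186], 0.57)]
top gauge_bar [([0.617, 0.194, 0.075], 0.89), ([0.522, 0.2, 0.084], 0.75), ([0.439, 0.165, 0.076], 0.74), ([0.416, 0.261, 0.08], 0.74)]
```

View pics/c1.png

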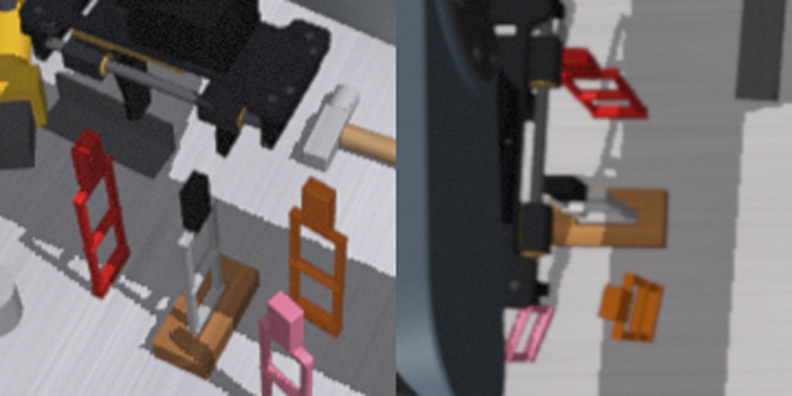

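The black gauge stands in its block at about (195,250) in the left crop. The fingers straddle its handle from above, and the neighbours are clear of them. Descending.

Request:
move_arm --series "0 -3 30 0 0 0; 0 -3 60 0 0 0; 0 -3 85 0 0 0; 0 -3 98 0 0 0; 0 -3 105 0 0 0; 0 -3 105 0 0 0"

```text
time: 3.13
position: [0.5169, 0.206, 0.1938]
tool_rot: [0.717, 0.697, -0.001, -0.001]
ft_force: [-1.0, -0.6, 0.4]
grip_width: 0.0607
grip_force: 0.0
```

Request:
move_arm --series "0 0 0 0 0 0; 0 0 0 0 0 0; 0 0 0 0 0 0; 0 0 0 0 0 0; 0 0 0 0 0 0; 0 0 0 0 0 0; 0 0 0 0 0 0; 0 0 0 0 0 0" --jaw 0 --newtons 30

```text
time: 3.8
position: [0.5186, 0.2052, 0.1953]
tool_rot: [0.718, 0.696, 0.0, 0.0]
ft_force: [-0.8, -1.2, -0.5]
grip_width: 0.0156
grip_force: 0.0
```

Request:
move_arm --series "0 0 0 0 0 0; 0 0 0 0 0 0; 0 0 0 0 0 0; 0 0 0 0 0 0"

```text
time: 4.13
position: [0.5185, 0.2052, 0.1953]
tool_rot: [0.718, 0.696, -0.0, -0.0]
ft_force: [0.1, -0.3, 1.5]
grip_width: 0.0136
grip_force: 29.9
```

Request:
move_arm --series "0 0 -10 0 0 0; 0 0 -25 0 0 0; 0 0 -25 0 0 0"

```text
time: 4.38
position: [0.5202, 0.2056, 0.2226]
tool_rot: [0.718, 0.696, 0.002, 0.001]
ft_force: [0.1, 0.7, -2.1]
grip_width: 0.0137
grip_force: 29.9
```

```bash
python3 g.py .521 .2025 .30 -2.15
python3 - <<'E'
from h import *
for i in range(4): print(robot.get_obs()['position'].round(4),np.round(robot.get_obs()['ft_force'],2)); p=shot('side')
E
```

```text
4.3833 [0.5202 0.2056 0.2226] F [ 0.1  0.7 -2.1] w 0.013731796215456194 shift [ -3.    1.3 -77.4] rot [ 0.28 -0.06  0.38] q [0.18 0.46 1.63 0.   1.05 0.21]
[0.5202 0.2056 0.2226] [ 0.09  0.65 -2.07]
[0.5196 0.2054 0.2216] [-0.26  0.09 -1.26]
[0.5188 0.2053 0.2207] [-0.39  0.04 -2.01]
[0.5181 0.2051 0.22  ] [ 0.22 -0.13 -1.86]
```

Request:
move_arm --series "0 0 -40 0 0 0; 0 0 -80 0 0 0; 0 0 -120 0 0 0; 0 0 -160 0 0 0; 0 0 -185 0 0 0; 0 0 -185 0 0 0"

```text
time: 5.08
position: [0.5211, 0.2058, 0.4114]
tool_rot: [0.718, 0.696, 0.005, 0.004]
ft_force: [1.7, 0.5, -1.3]
grip_width: 0.014
grip_force: 30.0
```

```bash
python3 g.py .4951 -.2702 .40 -6.6
```

```text
5.0833 [0.5211 0.2058 0.4114] F [ 1.7  0.5 -1.3] w 0.013983067216391696 shift [-476.6  -11.5   10. ] rot [ 0.7  -0.18  4.84] q [0.18 0.28 1.37 0.   1.48 0.21]
```

Request:
move_arm --series "-15 0 0 0 0 0; -40 -1 0 0 0 1; -70 -2 0 0 0 1; -105 -3 0 0 0 2; -140 -4 0 0 0 2; -175 -5 0 0 0 3; -210 -6 0 0 0 3; -240 -7 0 0 0 3"

```text
time: 5.75
position: [0.5027, -0.0363, 0.4029]
tool_rot: [0.736, 0.677, -0.001, -0.002]
ft_force: [0.0, -0.1, -2.2]
grip_width: 0.0138
grip_force: 30.0
```

Request:
move_arm --series "-35 -1 0 0 0 0; -70 -2 0 0 0 0; -105 -3 0 0 0 1; -140 -4 0 0 0 1; -175 -5 0 0 0 1; -205 -5 0 0 0 1; -225 -5 0 0 0 1; -237 -5 0 0 0 1"

```text
time: 6.42
position: [0.4783, -0.2724, 0.4026]
tool_rot: [0.743, 0.67, -0.001, -0.002]
ft_force: [-0.5, 0.4, -1.9]
grip_width: 0.0137
grip_force: 30.0
```

Request:
move_arm --series "0 0 0 0 0 0; 0 0 0 0 0 0; 0 0 0 0 0 0; 0 0 0 0 0 0"

```text
time: 6.75
position: [0.4795, -0.2685, 0.405]
tool_rot: [0.741, 0.671, 0.0, -0.001]
ft_force: [-0.3, -0.2, -0.8]
grip_width: 0.0136
grip_force: 30.0
```

```bash
python3 g.py .4951 -.2702 .40 -6.6
python3 - <<'E'
from h import *
for n in('side','top'):
    p=shot(n,n+'2')
    for t in('gauge','gauge_grip','gauge_bar','frame'):
        print(n,t,[(np.round(d['xyz'],3).tolist(),round(d['p'],2),px(p,d['xyz']).tolist()) for d in robot.tip_of(p,t)[:6] if d['xyz'][1]<-.1])
s=cv2.imread('pics/side2.png')[40:240,290:490];t=cv2.imread('pics/top2.png')[160:360,390:590]
cv2.imwrite('pics/c2.png',cv2.resize(np.hstack([s,t]),None,fx=2,fy=2,interpolation=2))
E
```

```text
6.75 [ 0.4795 -0.2685  0.405 ] F [-0.3 -0.2 -0.8] w 0.013634022235412485 shift [-0.2 15.7  5. ] rot [-0.03 -0.06  0.94] q [-0.71  0.28  1.39  0.    1.47 -0.62]
side gauge [([0.482, -0.268, 0.216], 0.92, [415, 132]), ([0.512, -0.274, 0.161], 0.31, [400, 147])]
side gauge_grip [([0.48, -0.27, 0.393], 0.93, [425, 56])]
side gauge_bar [([0.482, -0.272, 0.292], 0.6, [419, 101])]
side frame [([0.511, -0.274, 0.161], 0.86, [400, 147]), ([0.514, -0.27, 0.001], 0.18, [393, 199])]
top gauge [([0.481, -0.267, 0.215], 0.72, [507, 282])]
top gauge_grip [([0.478, -0.271, 0.399], 0.96, [565, 266])]
top gauge_bar []
top frame []
```

View pics/c2.png

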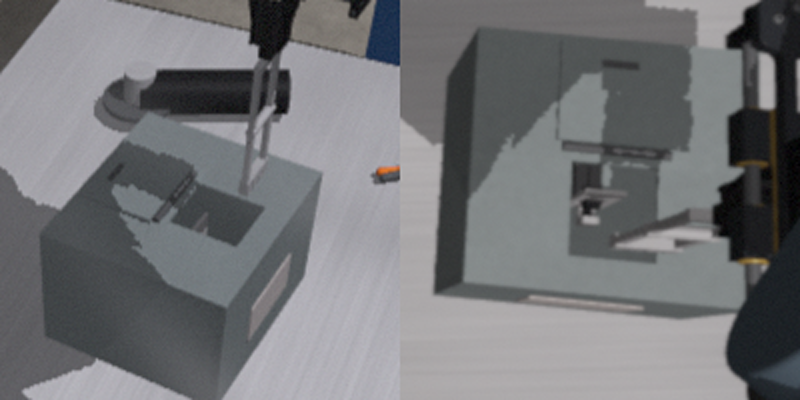

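The gauge hangs upright at about (260,130) in the left crop, with its foot about 55 mm above the cabinet top. Next I shift 14.5 mm to +x and go down.

Request:
move_arm --series "0 7 0 0 0 0.9; 0 14.5 0 0 0 0.9; 0 14.5 10 0 0 0.9; 0 14.5 25 0 0 0.9; 0 14.5 35 0 0 0.9; 0 14.5 35 0 0 0.9; 0 14.5 35 0 0 0.9; 0 14.5 35 0 0 0.9"

```text
time: 7.92
position: [0.4941, -0.2719, 0.3704]
tool_rot: [0.747, 0.665, 0.0, 0.0]
ft_force: [-0.2, -0.0, -1.7]
grip_width: 0.0139
grip_force: 30.0
```

```bash
python3 g.py .494 -.2705 .234 -6.6
python3 - <<'E'
from h import *
p=shot('top','top3')
b=rect(p,(.513,-.2735),.18); p2=shot('side','side3')
s=cv2.resize(p2['img'][90:240,320:470],(400,400),interpolation=2)[:,:,::-1]
for q in(p,p2):
  for t in('gauge',): print([(np.round(d['xyz'],3).tolist(),round(d['p'],2)) for d in robot.tip_of(q,t)[:6] if d['xyz'][1]<-.1])
cv2.imwrite('pics/c3.png',np.hstack([s,b]))
E
```

```text
7.9167 [ 0.4941 -0.2719  0.3704] F [-0.2 -0.  -1.7] w 0.013907225398020627 shift [  1.4  -0.3 136.4] rot [ 0.03  0.02 -0.07] q [-0.7   0.32  1.42  0.    1.4  -0.58]
[([0.496, -0.268, 0.18], 0.95)]
[([0.498, -0.276, 0.183], 0.65)]
```

View pics/c3.png

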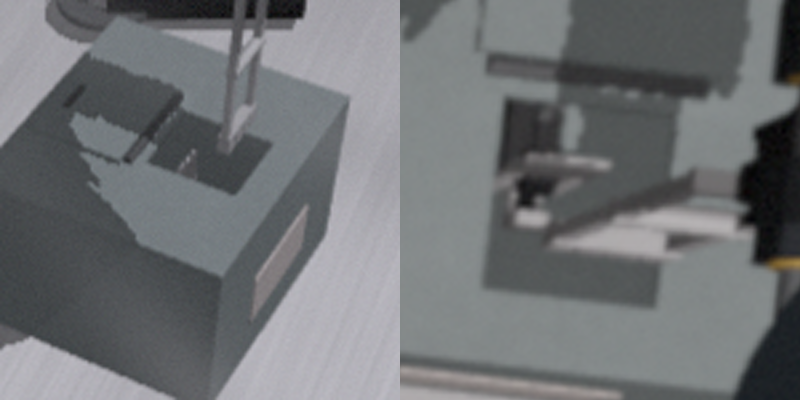

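The foot sits over the opening in front of the lip. It is about 3 mm towards -y, so I shift 3 mm and descend to feeling height.

Request:
move_arm --series "3 0 0 0 0 0; 3 0 10 0 0 0; 3 0 30 0 0 0; 3 0 50 0 0 0; 3 0 70 0 0 0; 3 0 90 0 0 0; 3 0 110 0 0 0; 3 0 118 0 0 0"

```text
time: 8.78
position: [0.4926, -0.2673, 0.2489]
tool_rot: [0.747, 0.665, -0.0, -0.003]
ft_force: [-0.9, 0.5, -2.0]
grip_width: 0.0137
grip_force: 30.0
```

Request:
move_arm --series "0 0 8 0 0 0; 0 0 16 0 0 0; 0 0 18 0 0 0; 0 0 18 0 0 0; 0 0 18 0 0 0; 0 0 18 0 0 0"

```text
time: 9.28
position: [0.4947, -0.2691, 0.2351]
tool_rot: [0.747, 0.665, 0.0, 0.001]
ft_force: [-0.1, 0.7, -2.2]
grip_width: 0.0139
grip_force: 30.0
```

```bash
python3 g.py .494 -.269 .230 -6.6
python3 - <<'E'
from h import *
p=shot('top','top4');p2=shot('side','side4')
b=cv2.resize(p['img'][215:315,440:540],(400,400),interpolation=2)[:,:,::-1]
s=cv2.resize(p2['img'][90:190,350:450],(400,400),interpolation=2)[:,:,::-1]
cv2.imwrite('pics/c4.png',np.hstack([s,b]))
E
```

```text
9.2833 [ 0.4947 -0.2691  0.2351] F [-0.1  0.7 -2.2] w 0.013898229791666408 shift [ 0.  -0.7  5.1] rot [ 0.1   0.07 -0.07] q [-0.7   0.46  1.6  -0.    1.08 -0.58]
```

View pics/c4.png

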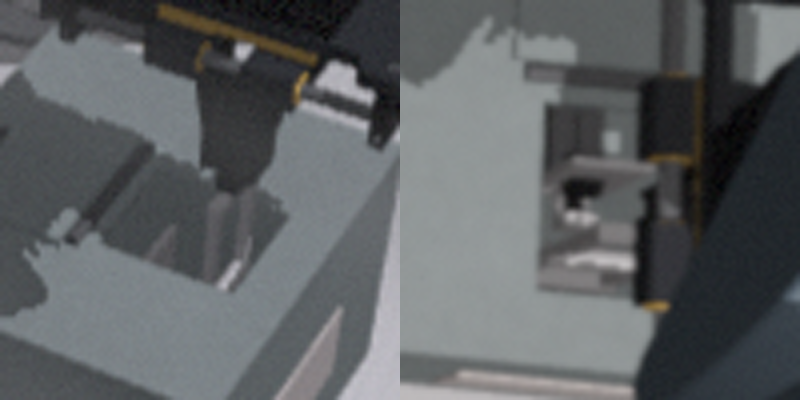

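Request:
move_arm --series "0 5 3 0 0 0; 0 10 5 0 0 0; 0 15 5 0 0 0; 0 18 5 0 0 0; 0 20 5 0 0 0; 0 20 5 0 0 0; 0 20 5 0 0 0"

```text
time: 9.97
position: [0.5141, -0.271, 0.2291]
tool_rot: [0.747, 0.665, -0.0, -0.0]
ft_force: [0.5, 0.1, -1.9]
grip_width: 0.0138
grip_force: 30.0
```

Request:
move_arm --series "0 1 0 0 0 0; 0 2 0 0 0 0; 0 2 0 0 0 0; 0 3 0 0 0 0; 0 3 0 0 0 0; 0 4 0 0 0 0; 0 4 0 0 0 0; 0 4 0 0 0 0"

```text
time: 10.63
position: [0.5181, -0.2715, 0.2292]
tool_rot: [0.747, 0.665, 0.0, 0.0]
ft_force: [-0.1, 0.3, -1.4]
grip_width: 0.0135
grip_force: 30.0
```

Request:
move_arm --series "0 1 0 0 0 0; 0 1 0 0 0 0; 0 2 0 0 0 0; 0 2 0 0 0 0; 0 2 0 0 0 0"

```text
time: 11.05
position: [0.5201, -0.2717, 0.2292]
tool_rot: [0.747, 0.665, 0.0, 0.0]
ft_force: [-0.3, -0.2, -1.7]
grip_width: 0.0137
grip_force: 30.0
```

Request:
move_arm --series "0 1 0 0 0 0; 0 1 0 0 0 0; 0 2 0 0 0 0; 0 2 0 0 0 0; 0 2 0 0 0 0"

```text
time: 11.47
position: [0.5221, -0.2719, 0.2292]
tool_rot: [0.747, 0.665, 0.0, 0.0]
ft_force: [-0.1, 0.2, -2.0]
grip_width: 0.0135
grip_force: 30.0
```

Request:
move_arm --series "0 1 0 0 0 0; 0 1 0 0 0 0; 0 1 0 0 0 0"

```text
time: 11.72
position: [0.5231, -0.2721, 0.2292]
tool_rot: [0.747, 0.665, -0.0, 0.0]
ft_force: [0.1, 0.9, -0.6]
grip_width: 0.0139
grip_force: 30.0
```

Request:
move_arm --series "0 1 0 0 0 0; 0 1 0 0 0 0; 0 1 0 0 0 0"

```text
time: 11.97
position: [0.524, -0.2722, 0.2292]
tool_rot: [0.747, 0.665, -0.0, 0.0]
ft_force: [-0.3, 0.1, -1.0]
grip_width: 0.014
grip_force: 30.0
```

Request:
move_arm --series "0 1 0 0 0 0; 0 1 0 0 0 0; 0 1 0 0 0 0"

```text
time: 12.22
position: [0.525, -0.2723, 0.2292]
tool_rot: [0.747, 0.665, -0.0, 0.0]
ft_force: [0.3, 1.3, -2.7]
grip_width: 0.0137
grip_force: 30.0
```

Request:
move_arm --series "0 1 0 0 0 0; 0 1 0 0 0 0; 0 1 0 0 0 0"

```text
time: 12.47
position: [0.526, -0.2725, 0.2292]
tool_rot: [0.747, 0.665, -0.0, 0.0]
ft_force: [0.0, -0.3, -1.6]
grip_width: 0.0137
grip_force: 30.0
```

Request:
move_arm --series "0 1 0 0 0 0; 0 1 0 0 0 0; 0 1 0 0 0 0"

```text
time: 12.72
position: [0.5269, -0.2725, 0.2291]
tool_rot: [0.747, 0.665, -0.0, -0.0]
ft_force: [0.3, 0.2, -1.2]
grip_width: 0.0136
grip_force: 30.0
```

Request:
move_arm --series "0 1 0 0 0 0; 0 1 0 0 0 0; 0 1 0 0 0 0"

```text
time: 12.97
position: [0.5274, -0.2725, 0.2291]
tool_rot: [0.747, 0.665, -0.0, -0.001]
ft_force: [-2.2, -0.2, -0.8]
grip_width: 0.0138
grip_force: 30.0
```

Request:
move_arm --series "0 1 0 0 0 0; 0 1 0 0 0 0; 0 1 0 0 0 0; 0 1 0 0 0 0"

```text
time: 13.3
position: [0.5279, -0.2725, 0.2291]
tool_rot: [0.747, 0.665, -0.001, -0.001]
ft_force: [-5.2, 0.0, 1.5]
grip_width: 0.014
grip_force: 30.1
```

Contact with the plate comes at TCP x of about .527. I back off about 1.5 mm from contact, then go down and feel for the roller.

Request:
move_arm --series "0 -2 0 0 0 0; 0 -3.5 0 0 0 0; 0 -3.5 2 0 0 0; 0 -3.5 4 0 0 0; 0 -3.5 6 0 0 0; 0 -3.5 8 0 0 0; 0 -3.5 8 0 0 0; 0 -3.5 8 0 0 0"

```text
time: 13.97
position: [0.5257, -0.2724, 0.2209]
tool_rot: [0.747, 0.665, 0.0, 0.0]
ft_force: [0.1, 0.1, -1.5]
grip_width: 0.0142
grip_force: 30.0
```

Request:
move_arm --series "0 0 1 0 0 0; 0 0 1 0 0 0; 0 0 2 0 0 0; 0 0 2 0 0 0; 0 0 2 0 0 0"

```text
time: 14.38
position: [0.5255, -0.2723, 0.2192]
tool_rot: [0.747, 0.665, 0.0, -0.0]
ft_force: [-0.2, -0.2, -1.9]
grip_width: 0.0137
grip_force: 30.0
```

Request:
move_arm --series "0 0 1 0 0 0; 0 0 1 0 0 0; 0 0 2 0 0 0; 0 0 2 0 0 0; 0 0 2 0 0 0"

```text
time: 14.8
position: [0.5249, -0.2722, 0.217]
tool_rot: [0.747, 0.665, -0.0, -0.001]
ft_force: [-2.4, -0.1, -0.2]
grip_width: 0.0139
grip_force: 30.0
```

Request:
move_arm --series "0 1 1 0 0 0; 0 1 1 0 0 0; 0 1 2 0 0 0; 0 1 2 0 0 0; 0 1 2 0 0 0"

```text
time: 15.22
position: [0.5259, -0.2723, 0.2149]
tool_rot: [0.747, 0.665, -0.0, -0.001]
ft_force: [-3.7, -0.4, -0.4]
grip_width: 0.0141
grip_force: 30.0
```

Request:
move_arm --series "0 0.5 1 0 0 0; 0 0.5 1 0 0 0; 0 0.5 2 0 0 0; 0 0.5 2 0 0 0; 0 0.5 2 0 0 0"

```text
time: 15.63
position: [0.5266, -0.2724, 0.2129]
tool_rot: [0.747, 0.665, -0.0, -0.001]
ft_force: [-5.0, 0.0, -1.0]
grip_width: 0.0137
grip_force: 30.1
```

Request:
move_arm --series "0 -0.5 1 0 0 0; 0 -0.5 1 0 0 0; 0 -0.5 2 0 0 0; 0 -0.5 2 0 0 0; 0 -0.5 2 0 0 0"

```text
time: 16.05
position: [0.5262, -0.2724, 0.2109]
tool_rot: [0.747, 0.665, -0.0, -0.0]
ft_force: [-4.6, 0.5, -1.5]
grip_width: 0.0134
grip_force: 30.1
```

Request:
move_arm --series "0 0 1 0 0 0; 0 0 1 0 0 0; 0 0 2 0 0 0; 0 0 2 0 0 0; 0 0 2 0 0 0"

```text
time: 16.47
position: [0.5263, -0.2724, 0.209]
tool_rot: [0.747, 0.665, -0.0, -0.0]
ft_force: [-5.1, 0.2, -1.6]
grip_width: 0.0139
grip_force: 30.1
```

Request:
move_arm --series "0 0 1 0 0 0; 0 0 1 0 0 0; 0 0 2 0 0 0; 0 0 2 0 0 0; 0 0 2 0 0 0"

```text
time: 16.88
position: [0.5264, -0.2724, 0.207]
tool_rot: [0.747, 0.665, -0.0, -0.0]
ft_force: [-5.4, -0.1, -2.7]
grip_width: 0.0138
grip_force: 30.1
```

Request:
move_arm --series "0 0 1 0 0 0; 0 0 1 0 0 0; 0 0 2 0 0 0; 0 0 2 0 0 0; 0 0 2 0 0 0"

```text
time: 17.3
position: [0.5264, -0.2724, 0.205]
tool_rot: [0.747, 0.665, 0.0, -0.0]
ft_force: [-5.1, -0.3, -3.2]
grip_width: 0.0137
grip_force: 30.1
```

Request:
move_arm --series "0 0 1 0 0 0; 0 0 1 0 0 0; 0 0 2 0 0 0; 0 0 2 0 0 0; 0 0 2 0 0 0"

```text
time: 17.72
position: [0.5265, -0.2724, 0.2031]
tool_rot: [0.747, 0.665, 0.0, -0.0]
ft_force: [-4.2, -0.2, -3.5]
grip_width: 0.0139
grip_force: 30.1
```

The bar is past the roller axis and is being pulled down. Now 1 mm steps to the ledge.

Request:
move_arm --series "0 0 1 0 0 0; 0 0 1 0 0 0; 0 0 1 0 0 0"

```text
time: 17.97
position: [0.5266, -0.2724, 0.2021]
tool_rot: [0.747, 0.665, 0.0, 0.0]
ft_force: [-4.3, -0.3, -4.4]
grip_width: 0.0135
grip_force: 30.1
```

Request:
move_arm --series "0 0 1 0 0 0; 0 0 1 0 0 0; 0 0 1 0 0 0"

```text
time: 18.22
position: [0.5266, -0.2725, 0.2012]
tool_rot: [0.747, 0.665, 0.0, 0.0]
ft_force: [-4.7, 0.4, -3.0]
grip_width: 0.0136
grip_force: 30.1
```

Request:
move_arm --series "0 0 1 0 0 0; 0 0 1 0 0 0; 0 0 1 0 0 0"

```text
time: 18.47
position: [0.5267, -0.2725, 0.201]
tool_rot: [0.747, 0.665, 0.0, 0.0]
ft_force: [-4.9, 1.1, 1.0]
grip_width: 0.0136
grip_force: 30.1
```

Request:
move_arm --series "0 0 0.7 0 0 0; 0 -0.7 0.7 0 0 0; 0 -1.5 0.7 0 0 0; 0 -1.5 0.7 0 0 0; 0 -1.5 0.7 0 0 0"

```text
time: 18.88
position: [0.5262, -0.2727, 0.2009]
tool_rot: [0.747, 0.665, 0.001, 0.002]
ft_force: [-2.4, 2.0, 5.4]
grip_width: 0.0143
grip_force: 30.1
```

Request:
move_arm --series "0 -0.5 -0.6 0 0 0; 0 -1 -1.2 0 0 0; 0 -1 -1.2 0 0 0; 0 -1 -1.2 0 0 0"

```text
time: 19.22
position: [0.525, -0.2725, 0.2011]
tool_rot: [0.747, 0.665, 0.001, 0.001]
ft_force: [-1.3, 1.6, 2.6]
grip_width: 0.0135
grip_force: 30.0
```

Request:
move_arm --series "0 0 0 0 0 0; 0 0 0 0 0 0; 0 0 0 0 0 0; 0 0 0 0 0 0; 0 0 0 0 0 0; 0 0 0 0 0 0" --jaw 0.36

```text
time: 19.72
position: [0.5241, -0.2723, 0.2007]
tool_rot: [0.747, 0.665, 0.0, 0.0]
ft_force: [-0.2, 0.8, -0.5]
grip_width: 0.0306
grip_force: 0.0
```

```bash
python3 g.py .494 -.269 .230 -6.6
python3 - <<'E'
from h import *
for n in('side','top'):
    p=shot(n)
    for t in('gauge','gauge_grip','gauge_bar'):
        print(n,t,[(np.round(d['xyz'],3).tolist(),round(d['p'],2)) for d in robot.tip_of(p,t)[:6] if d['xyz'][1]<-.1])
E
```

```text
19.7167 [ 0.5241 -0.2723  0.2007] F [-0.2  0.8 -0.5] w 0.030616315054416556 shift [ -0.2 -30.3 -29.4] rot [ 0.02  0.01 -0.07] q [-0.67  0.53  1.57  0.    1.04 -0.55]
side gauge []
side gauge_grip []
side gauge_bar [([0.526, -0.274, 0.092], 0.89)]
top gauge [([0.525, -0.274, 0.01], 0.51)]
top gauge_grip [([0.522, -0.276, 0.192], 0.83), ([0.525, -0.269, 0.011], 0.33)]
top gauge_bar [([0.526, -0.271, 0.089], 0.62)]
```

Request:
move_arm --series "0 0 -5 0 0 0; 0 0 -15 0 0 0; 0 0 -30 0 0 0; 0 0 -60 0 0 0; 0 0 -95 0 0 0; 0 0 -135 0 0 0; 0 0 -150 0 0 0; 0 0 -150 0 0 0"

```text
time: 20.78
position: [0.5261, -0.2737, 0.3575]
tool_rot: [0.747, 0.665, 0.001, 0.006]
ft_force: [-0.0, -0.9, 0.6]
grip_width: 0.0317
grip_force: 0.0
```

Request:
move_arm --series "30 0 0 0 0 0; 70 0 0 0 0 0; 110 0 0 0 0 0; 150 0 0 0 0 0; 190 0 0 0 0 0; 220 0 0 0 0 0; 220 0 0 0 0 0; 220 0 0 0 0 0"

```text
time: 21.45
position: [0.549, -0.0519, 0.3503]
tool_rot: [0.746, 0.666, -0.0, -0.0]
ft_force: [0.5, -0.7, -0.3]
grip_width: 0.0309
grip_force: 0.0
```

Run:
```python
from h import *
p=shot('top','top5');p2=shot('side','side5')
for q in(p,p2):
    for t in('gauge','gauge_grip','gauge_bar'):
        print(t,[(np.round(d['xyz'],3).tolist(),round(d['p'],2)) for d in robot.tip_of(q,t)[:6] if d['xyz'][1]<-.1])
b=cv2.resize(p['img'][205:325,430:550],(400,400),interpolation=2)[:,:,::-1]
s=cv2.resize(p2['img'][80:200,340:460],(400,400),interpolation=2)[:,:,::-1]
cv2.imwrite('pics/c5.png',np.hstack([s,b]))
o=robot.get_obs();print(o['time'],o['position'],o['ft_force'])
```

```text
gauge [([0.527, -0.269, 0.012], 0.8)]
gauge_grip [([0.526, -0.275, 0.193], 0.7)]
gauge_bar [([0.526, -0.271, 0.085], 0.61)]
gauge []
gauge_grip [([0.526, -0.274, 0.189], 0.83)]
gauge_bar [([0.526, -0.276, 0.096], 0.51)]
21.85 [ 0.54947645 -0.05475225  0.35057328] [ 0.88529755 -0.15860246 -0.32936024]
```

View pics/c5.png

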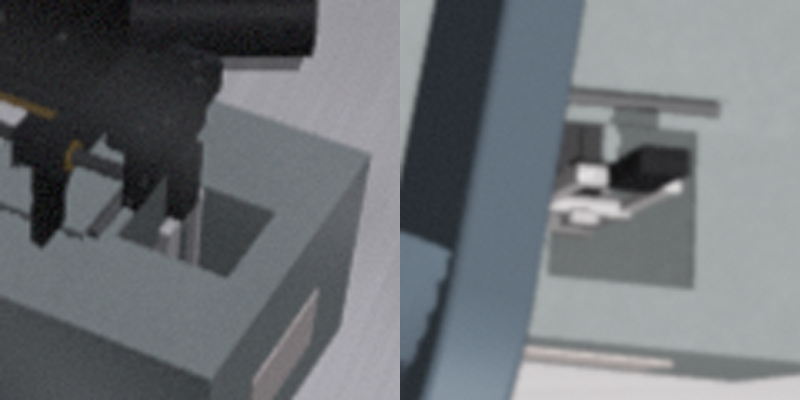

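The gauge hangs upright in the opening: its handle is at (655,165) in the right crop, with the lip in front of the bar at (585,215). The bar height is about .09 m, which matches the felt ledge, and the robot is clear.

```bash
python3 -c "
from rig import robot
print(robot.hand_in())"
```

```text
the job is handed in; nothing more can be done
None
```

The weld gauge hangs by its crossbar on the hook, pressed past the spring roller down to the ledge and released; the arm is clear, and I handed the job in at about 22 s (no verdict was returned).

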